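# Seat an enlarger lens in its carrier and swing the keeper over it

### The arm

A 6-joint arm with a two-finger parallel gripper is mounted at the origin on the work surface. World frame = base frame: x ahead of the robot, y to its left, z up, the work surface at z = 0. Lengths are in m, angles in rad, forces in N, time in s.
With the tool pointing down it reaches from about 0.375 to 0.9 m from the base axis. Payload 3.1 kg.
Tool frame: the origin (TCP) lies midway between the tips of the shut fingers; the grasp point (between the pads) lies 19 mm behind it; x points along the fingers, z is the direction in which the jaws open and shut, and the axes are right-handed (so a half turn about x gives the same grasp; the last joint's range is limited). The gripper opens to 85 mm and grips with 20 to 120 N. Pads are 22 mm wide; open, the fingers measure 114 mm over their backs; the gripper's body (76 mm by 85 mm) begins 54 mm behind the grasp point. The pads swing forward as they close: fully open they stand 13 mm farther back than shut.
Start: joints at [-1.286, 0.527, 1.433, -0, 1.181, -0.178], TCP at [0.28, -0.559, 0.231] pointing down, gripper open.
Joint ranges: [-3.08, 3.08], [-0.75, 2.2], [0.22, 2.44], [-1.43, 4.57], [0, 2.65], [-2.85, 2.85]. Speed limits (rad/s): [2.79, 2.79, 3.14, 3.14, 3.14, 3.14].

### API

Orientations are given as a unit quaternion [x, y, z, w].
In Python, from station import status, snapshot, camera_params, ticket gives the robot as it stands.
- The arm moves only by the tool arm_command, never from a script. Its argument "series" is a list that holds one entry, the list of rows, each a list of 4 numbers: the shift along the tool's x, y, z in mm, then the turn about the tool's x in rad. A call has 1 to 10 rows; each row shifts and turns the commanded pose from where the row before left it, along the tool's axes as they then stand; what a row does not reach is not made up. A row lasts 1/10 s, in which the tool goes at most 50 mm and 8.59 degrees, less where a joint would pass 70% of its speed; a pose out of reach is approached as far as the arm can. A call is refused whole if a number of a shift passes 50 or a number of a turn 0.15, either way. A call with a gripper value outside its range is refused whole. "jaw" is the opening in per cent of the stroke, from 0 (shut) to 100 (fully open), set as the call begins (left out, the last holds). The fingers move at their own pace and stop on an object; "force" is the grip in N (left out, the last holds). Time passes only in rows, so rows that do not move let the fingers close. It gives the time, the measured TCP pose, the force and the opening at its end, in the units of the state.
- status.sense(): the state, without advancing time (a new reading comes with each control period).
- snapshot(name): name is "scene" or "side" or "wrist"; returns the picture (480x640x3 uint8, red, green, blue); there is no depth.
- camera_params(name): a dict with "fovy" (degrees; the focal length in pixels is half the picture's height over the tangent of half this angle, whatever the lens; pixels are square), "cx", "cy" (the principal point, pixels), "extrinsics" (4x4, takes a point from camera to world coordinates); the wrist camera has in their place "mount" (4x4, takes a point from camera to tool coordinates, whose origin is the TCP and whose axes are the tool frame's). Camera axes: x right, y down, z forward; pixel columns grow to the right and rows downward; lengths in m; the calibration is good to about 2 mm. The wrist camera is an equidistant fisheye: a pixel r from the principal point sees the ray r / f radians off the axis. A picture is of the moment at which its call begins: read the wrist's pose just before it. camera_params takes no time and is no camera call.
- ticket.sign_off(): hands the job in, once; it reports no verdict.
The state is a dict: "t": time; "q": joint angles; "qd": joint speeds; "tau": joint torques, N m; "tcp_pos": TCP position; "tool_rot": TCP orientation; "force": force on the tool from outside, world axes, zero at the start; "ft_torque": the same for the moment, N m; "finger_gap": opening from 0.0 (shut) to 1.0 (fully open).
Only numpy, scipy, OpenCV 4.12 (cv2) and the standard library are available. Lean on these libraries where they do the work, as an engineer would, in place of code of your own. Each camera call takes 0.05 s, during which the arm holds its last target. There are 200 camera calls.

### The job

On the metal lens carrier, push the loose lens (the black-rimmed glass disc lying on the plate) sideways across the plate with the fingertips until it drops over the edge and lies flat in the empty round seat; then push the little keeper arm round over it until the arm comes to its stop. Never pick the lens up: it is only slid. Leave everything else where it stands.

Things in the scene. Friction and masses are not known exactly. Their poses are not given: they have to be found in the camera images.
- carrier: Fixed aluminium plate, 160 (its x) by 240 (its y) by 24 mm high. Origin: centre of its underside, z up; its top face (deck) is 24 mm up. Two round seats are sunk 9 mm into the deck: the large empty one (53 mm across, centre at x 0, y -30 mm) and a small one (37 mm across, at x 50, y -88 mm) that holds the small lens. The keeper's pivot stands at x 0, y -92 mm.
- seat (a point): Centre of the large empty seat's mouth, at deck height. The seat is 53 mm across with a sharp, level edge and is 9 mm deep, so that the seated lens lies 1 mm below the deck.
- lens: The loose lens: a rigid disc 50 mm across and 8 mm thick, black rim with a pale glass face, about 45 g (varies). It lies flat on the deck on the carrier's +y half, 7 to 12 cm from the seat, and slides freely. Origin: centre of its underside, z up.
- keeper (a joint): Angle of the steel keeper arm about its upright pivot on the carrier. 0 = closed, at its stop: the arm points along the carrier's +y, over the large seat. Grows anticlockwise seen from above (pi/2: along the carrier's -x), to 2.1; starts at 1.2 to 1.9. Turns by a light push (about 1 N at the post), stays where left.
- keeper_post (a point): Middle of the upright post on the keeper arm, 45 mm from the pivot: 10 mm across, 6.5 to 24 mm above the deck (this point: 15 mm). The arm below it is 14 mm wide, 4 mm thick, reaches 55 mm from the pivot and passes 2.5 mm above the deck: over the seated lens, but not over a lens that still lies on the deck.
- small_lens: Bystander: a disc like the lens but 34 mm across and 8 mm thick, lying in the small seat. Origin: centre of its underside.
- film_pot: Bystander: small black film pot with a grey cap, 33 mm across, 50 mm tall, standing on the carrier's deck near its +x edge. Origin: centre of its underside.
- lens_barrel: Bystander: black lens barrel, 64 mm across, 58 mm tall, standing on the table beyond the carrier's -y end. Origin: centre of its underside.
- loupe: Bystander: black loupe, 42 mm across, 42 mm tall, on the table to the robot's right. Origin: centre of its underside.
- film_tin: Bystander: round flat metal tin, 92 mm across, 22 mm high, on the table to the robot's right. Origin: centre of its underside.
- dust_brush: Bystander: brush lying on the table to the robot's left.
Not all that is in view belongs to the job. Leave any pink or red look-alike of the lens alone.

How it is judged:
By the outcome, as a careful person would: the job done as asked, in the order asked, and still so for the second after the job is handed in, with the robot touching nothing.
It also fails if it takes over 51 s, if anything falls off the work surface, if the arm or the gripper's body presses on something with over 40 N, if the wrist force passes 120 N, or if a joint passes its speed limit or range.

## Working session

There is one attempt and no reset: what is moved stays moved. The work goes in short steps, Python scripts to look and compute and a tool call to move; the robot and the scene stay as the last step left them, time stands still between calls to the robot, and variables do not carry over. Pictures are saved under pics/ and viewed, about 8 in all and at most 12, crops included, and the job is handed in when it is done.

Besides the shell and the picture viewer there is one more tool, called after "Emit:" by a JSON object that holds its "method" and its "body". arm_command: Moves the arm, as the interface text tells. Its arguments: {"type":"object","properties":{"series":{"type":"array"},"jaw":{"type":"number"},"force":{"type":"number"}},"required":["series"]}

```bash
mkdir -p pics; ls
python3 - <<'E'
from station import status, snapshot, camera_params
import cv2,numpy as np
np.set_printoptions(precision=4,suppress=True)
s=status.sense(); print(s['t'],s['tcp_pos'],s['tool_rot'],s['finger_gap'])
for n in ("scene","side","wrist"):
    p=camera_params(n); print(n,p)
for n in ("scene","side"):
    cv2.imwrite(f"pics/{n}0.png",snapshot(n)[...,::-1])
E
```

```text
pics
0.0 [ 0.2794 -0.5582  0.2303] [ 0.3722  0.6021 -0.3712  0.6009] 0.9971310415703136
scene {'fovy': 57.42489988114454, 'cx': 314.44663155455964, 'cy': 242.1577646711669, 'extrinsics': array([[-0.0763,  0.8494, -0.5221,  1.0645],
       [ 0.9971,  0.069 , -0.0334,  0.0057],
       [ 0.0077, -0.5231, -0.8522,  0.9193],
       [ 0.    ,  0.    ,  0.    ,  1.    ]])}
side {'fovy': 44.023459327830395, 'cx': 312.15802108033455, 'cy': 240.04290640299277, 'extrinsics': array([[-0.8816,  0.2536, -0.3981,  1.0614],
       [ 0.4719,  0.4929, -0.731 ,  0.9524],
       [ 0.0108, -0.8323, -0.5542,  0.7871],
       [ 0.    ,  0.    ,  0.    ,  1.    ]])}
wrist {'fovy': 65.70646984690485, 'cx': 316.2532040034611, 'cy': 237.9277311126512, 'mount': array([[-0.0008, -0.2642,  0.9645, -0.1433],
       [-0.0005, -0.9645, -0.2642,  0.0674],
       [ 1.    , -0.0007,  0.0007,  0.0004],
       [ 0.    ,  0.    ,  0.    ,  1.    ]])}
```

View pics/scene0.png

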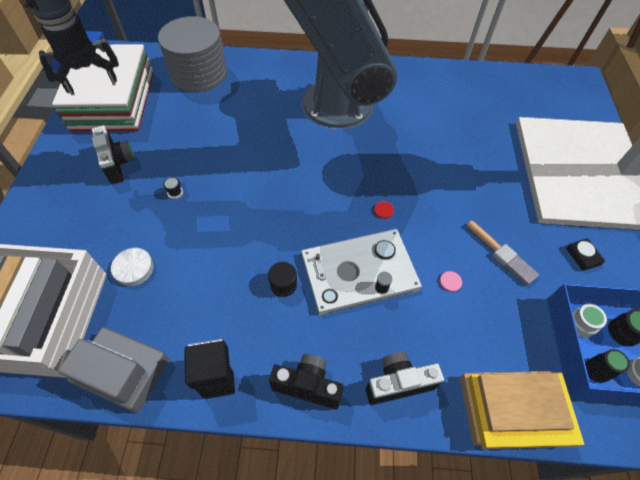

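View pics/side0.png

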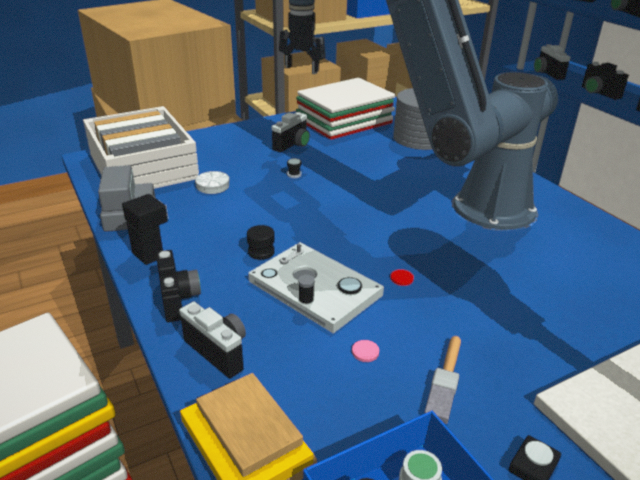

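```bash
cat > h.py <<'E'
from station import status, snapshot, camera_params
import cv2,numpy as np
from scipy.spatial.transform import Rotation as R
np.set_printoptions(precision=4,suppress=True)
def proj(P,name,s=None):
    p=camera_params(name); f=240/np.tan(np.radians(p['fovy'])/2)
    if name=='wrist':
        T=np.eye(4); T[:3,:3]=R.from_quat(s['tool_rot']).as_matrix(); T[:3,3]=s['tcp_pos']; E=T@p['mount']
    else: E=p['extrinsics']
    c=(np.asarray(P)-E[:3,3])@E[:3,:3]
    rho=np.hypot(c[...,0],c[...,1]); 
    k=f*(np.arctan2(rho,c[...,2])/np.maximum(rho,1e-9) if name=='wrist' else 1/c[...,2])
    return np.stack([p['cx']+k*c[...,0],p['cy']+k*c[...,1]],-1)
def rect(img,name,x0,x1,y0,y1,z,res,s=None):
    # picture: up = +x world, left = +y world
    xs=np.arange(x1,x0,-res); ys=np.arange(y1,y0,-res)
    X,Y=np.meshgrid(xs,ys,indexing='ij')
    m=proj(np.stack([X,Y,np.full_like(X,z)],-1),name,s).astype(np.float32)
    return cv2.remap(img,m[...,0],m[...,1],cv2.INTER_CUBIC)
E
python3 - <<'E'
from h import *
for n,b in (("scene",(361,270)),("side",(316,286))):
    p=camera_params(n);f=240/np.tan(np.radians(p['fovy'])/2);E=p['extrinsics']
    d=E[:3,:3]@np.array([(b[0]-p['cx'])/f,(b[1]-p['cy'])/f,1]); print(n,E[:3,3]+d*(0.024-E[2,3])/d[2])
    img=cv2.imread(f'pics/{n}0.png')
    c=rect(img,n,.43,.69,-.08,.27,.024,.001); cv2.imwrite(f'pics/r_{n}.png',c)
a=np.hstack([cv2.imread(f'pics/r_{n}.png') for n in('scene','side')])
cv2.imwrite('pics/r.png',cv2.resize(a,None,fx=1.14,fy=1.14))
E
```

```text
scene [0.5825 0.0835 0.024 ]
side [0.5875 0.1013 0.024 ]
```

View pics/r.png

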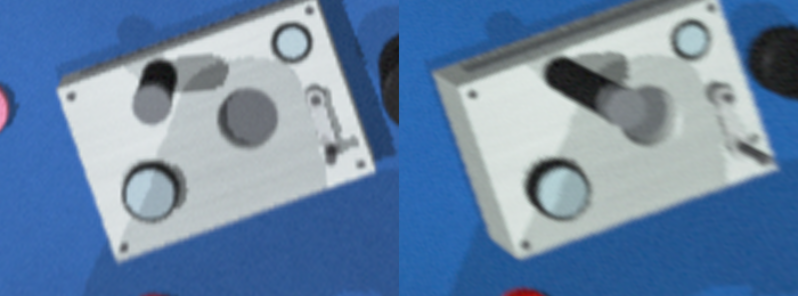

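```bash
cat >> h.py <<'E'
def delta(target,s=None,yaxis=None):
    """tool-frame shift (mm) to world target, and turn about tool x to bring tool y to yaxis angle"""
    s=s or status.sense(); M=R.from_quat(s['tool_rot']).as_matrix()
    a=np.arctan2(M[1,1],M[0,1])
    print('t',round(s['t'],2),'tcp',s['tcp_pos'],'yang',round(a,4),'F',s['force'],'gap',round(s['finger_gap'],3),'q6',s['q'][5])
    print('shift mm',1000*M.T@(np.array(target)-s['tcp_pos']))
    if yaxis is not None: # tool x down: +turn is clockwise seen from above
        d=(yaxis-a+np.pi)%(2*np.pi)-np.pi; print('turn',-d); 
        # shift after turning
        M2=(R.from_matrix(M)*R.from_rotvec([-d,0,0])).as_matrix(); print('M2 y',M2[:,1],'shift after turn',1000*M2.T@(np.array(target)-s['tcp_pos']))
E
python3 -c "
from h import *
print(R.from_quat(status.sense()['tool_rot']).as_matrix())
delta([.494,.179,.15],yaxis=np.arctan2(.087,-.062))
delta([.50,-.25,.23])"
```

```text
[[-0.0006  0.8944  0.4474]
 [ 0.0019  0.4474 -0.8944]
 [-1.      0.0003 -0.002 ]]
t 0.1 tcp [ 0.2794 -0.5583  0.2304] yang 0.4638 F [-0.3977 -0.2735  0.0974] gap 1.002 q6 -0.17848391051850057
shift mm [  81.7091  521.7079 -563.2697]
turn -1.7261471931038663
M2 y [-0.5804  0.8144  0.0019] shift after turn [ 81.7091 475.7642 602.5781]
t 0.1 tcp [ 0.2794 -0.5583  0.2304] yang 0.4638 F [-0.3977 -0.2735  0.0974] gap 1.002 q6 -0.17848391051850057
shift mm [   0.8795  335.1846 -177.0669]
```

Emit:
{"method": "arm_command", "body": {"series": [[[0, 43, -4, -0.0727], [0, 43, -4, -0.0727], [0, 43, -4, -0.0727], [0, 43, -4, -0.0727], [0, 43, -4, -0.0727], [0, 42, -5, -0.0727], [0, 42, -5, -0.0727], [0, 42, -5, -0.0727], [0, 42, -5, -0.0727], [0, 42, -5, -0.0727]]], "jaw": 30, "force": 20}}

```text
t: 1.1
tcp_pos: [0.5413, -0.232, 0.2308]
tool_rot: [0.133, 0.695, -0.132, 0.694]
force: [-0.1, -0.6, 1.0]
finger_gap: 0.298
```

Emit:
{"method": "arm_command", "body": {"series": [[[0, 41, -5, -0.0727], [0, 41, -5, -0.0727], [0, 41, -5, -0.0727], [0, 41, -5, -0.0727], [0, 41, -5, -0.0727], [0, 40, -5, -0.0727], [0, 40, -5, -0.0727], [0, 40, -5, -0.0727], [0, 40, -5, -0.0727], [0, 30, -5, -0.0727]]]}}

```text
t: 2.1
tcp_pos: [0.5153, 0.1572, 0.2309]
tool_rot: [-0.123, 0.697, 0.124, 0.696]
force: [-0.1, -0.5, 0.0]
finger_gap: 0.302
```

```bash
python3 -c "
from h import *
delta([.494,.179,.12],yaxis=np.arctan2(.087,-.062))"
```

```text
t 2.1 tcp [0.5153 0.1572 0.2309] yang 1.922 F [-0.0671 -0.5486  0.0202] gap 0.302 q6 -0.2633126099399689
shift mm [110.9638  27.7473 -12.3973]
turn -0.2679169640823549
M2 y [-0.5804  0.8144  0.0009] shift after turn [110.9638  30.0393  -4.6097]
```

Emit:
{"method": "arm_command", "body": {"series": [[[20, 14, -6, -0.134], [20, 14, -2, -0.134], [20, 0, 0, 0], [0, 0, 0, 0], [0, 0, 0, 0]]]}}

```text
t: 2.6
tcp_pos: [0.4977, 0.1775, 0.1712]
tool_rot: [-0.214, 0.674, 0.214, 0.674]
force: [0.8, 0.7, 0.2]
finger_gap: 0.299
```

Run:
```python
from h import *
s=status.sense(); w=snapshot('wrist')[...,::-1].copy()
cv2.imwrite('pics/w1.png',w)
a=rect(w,'wrist',.44,.68,-.07,.25,.024,.0004,s)
delta([.494,.179,.12],s,yaxis=np.arctan2(.087,-.062))
cv2.imwrite('pics/w1r.png',a); print(a.shape)
```

```text
t 2.6 tcp [0.4977 0.1775 0.1712] yang 2.1856 F [0.8444 0.7168 0.2471] gap 0.299 q6 -0.4837720070345857
shift mm [51.1939  3.3601 -2.1522]
turn -0.004379892028814503
M2 y [-0.5804  0.8144  0.0003] shift after turn [51.1939  3.3695 -2.1375]
(601, 800, 3)
```

View pics/w1r.png

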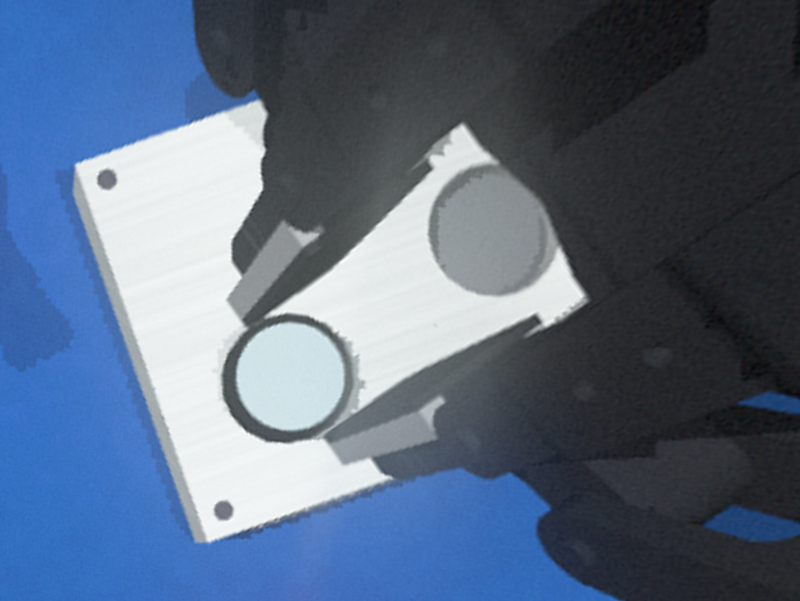

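```bash
cat >> h.py <<'E'
def blob(img,name,z,c,rad,s,lo,hi,res=.0002):
    """min enclosing-type ellipse of grey range nearest c, in plane z; returns world centre and axes mm"""
    a=cv2.GaussianBlur(cv2.cvtColor(rect(img,name,c[0]-rad,c[0]+rad,c[1]-rad,c[1]+rad,z,res,s),cv2.COLOR_BGR2GRAY),(5,5),0)
    m=cv2.inRange(a,lo,hi); cs,_=cv2.findContours(m,cv2.RETR_EXTERNAL,cv2.CHAIN_APPROX_NONE)
    k=max(cs,key=cv2.contourArea); (u,v),ax,_=cv2.fitEllipse(cv2.convexHull(k))
    return np.array([c[0]+rad-v*res,c[1]+rad-u*res]),np.array(ax)*res*1000
E
python3 - <<'E'
from h import *
s=status.sense(); w=cv2.imread('pics/w1.png')
for z,c,lo,hi in ((.032,(.529,.135),0,110),(.024,(.588,.054),60,170)):
    print(blob(w,'wrist',z,c,.031 if z>.03 else .028,s,lo,hi))
a=[rect(w,'wrist',c[0]-.035,c[0]+.035,c[1]-.035,c[1]+.035,z,.0002,s) for z,c in ((.032,(.529,.135)),(.024,(.5875,.053)))]
for i in a: cv2.circle(i,(175,175),125 if i is a[0] else 132,(0,0,255),1)
cv2.imwrite('pics/fit.png',np.hstack(a))
E
```

```text
(array([0.5306, 0.1388]), array([48.2508, 57.3475]))
(array([0.5904, 0.0515]), array([52.6997, 55.0759]))
```

View pics/fit.png

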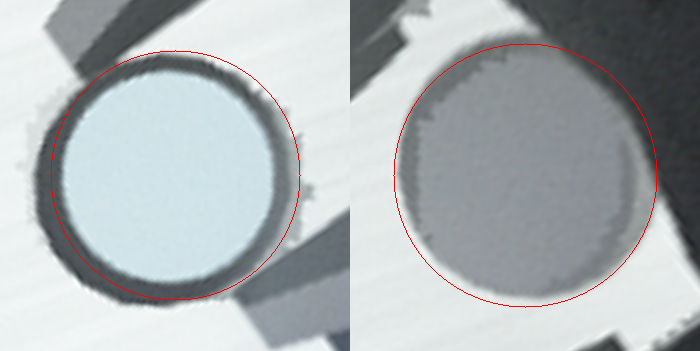

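```bash
python3 -c "
from h import *
delta([.5007,.1753,.026],yaxis=2.194)"
```

```text
t 2.65 tcp [0.4984 0.1775 0.1718] yang 2.1853 F [0.4534 0.0002 0.5552] gap 0.295 q6 -0.48377735825297813
shift mm [145.8181  -3.0249   0.5105]
turn -0.008694789155237803
M2 y [-0.5836  0.812  -0.0004] shift after turn [145.8181  -3.0293   0.4842]
```

Emit:
{"method": "arm_command", "body": {"series": [[[30, -3, 0.5, -0.0087], [30, 0, 0, 0], [30, 0, 0, 0], [30, 0, 0, 0], [15, 0, 0, 0], [5, 0, 0, 0], [0, 0, 0, 0], [0, 0, 0, 0]]]}}

```text
t: 3.45
tcp_pos: [0.5011, 0.1754, 0.0325]
tool_rot: [-0.217, 0.672, 0.217, 0.674]
force: [-0.5, 0.1, 0.2]
finger_gap: 0.301
```

Run:
```python
from h import *
for i in range(3): delta([.5007,.1753,.026])
s=status.sense(); w=snapshot('wrist')[...,::-1].copy(); cv2.imwrite('pics/w2.png',w)
```

```text
t 3.45 tcp [0.5011 0.1754 0.0325] yang 2.1941 F [-0.4754  0.0623  0.1768] gap 0.301 q6 -0.4972366724588856
shift mm [ 6.4653  0.1494 -0.4125]
t 3.45 tcp [0.5011 0.1754 0.0325] yang 2.1941 F [-0.4754  0.0623  0.1768] gap 0.301 q6 -0.4972366724588856
shift mm [ 6.4653  0.1494 -0.4125]
t 3.45 tcp [0.5011 0.1754 0.0325] yang 2.1941 F [-0.4754  0.0623  0.1768] gap 0.301 q6 -0.4972366724588856
shift mm [ 6.4653  0.1494 -0.4125]
```

View pics/w2.png

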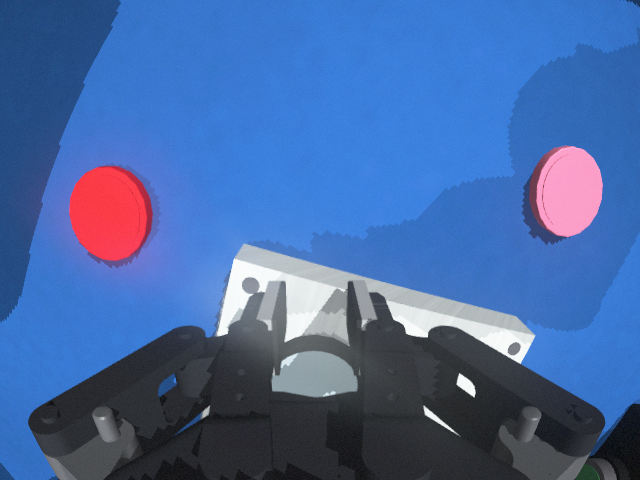

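Emit:
{"method": "arm_command", "body": {"series": [[[3, 0, 0, 0], [3, 0, 0, 0], [0, 0, 0, 0], [0, 0, 0, 0]]]}}

```text
t: 3.9
tcp_pos: [0.4998, 0.1754, 0.0253]
tool_rot: [-0.217, 0.673, 0.217, 0.673]
force: [-0.5, 0.8, 0.3]
finger_gap: 0.301
```

Emit:
{"method": "arm_command", "body": {"series": [[[0, -5, 0, 0], [0, -5, 0, 0], [0, -5, 0, 0], [0, -7, 0, 0], [0, -8, 0, 0], [0, -8, 0, 0], [0, -8, 0, 0], [0, -8, 0, 0], [0, -8, 0, 0], [0, -8, 0, 0]]]}}

```text
t: 4.9
tcp_pos: [0.5412, 0.118, 0.0253]
tool_rot: [-0.217, 0.673, 0.217, 0.673]
force: [-0.1, 0.9, 0.4]
finger_gap: 0.302
```

Emit:
{"method": "arm_command", "body": {"series": [[[0, -5, 0, 0], [0, -5, 0, 0], [0, -5, 0, 0], [0, -3, 0, 0], [0, -2, 0, 0], [0, 0, 0, 0], [0, 0, 0, 0]]]}}

```text
t: 5.6
tcp_pos: [0.5524, 0.1024, 0.0253]
tool_rot: [-0.217, 0.673, 0.217, 0.673]
force: [-0.5, -0.5, 0.4]
finger_gap: 0.297
```

Run:
```python
from h import *
delta([.570,.0787,.026])
s=status.sense(); w=snapshot('wrist')[...,::-1].copy(); cv2.imwrite('pics/w3.png',w)
sc=snapshot('scene')[...,::-1]; sd=snapshot('side')[...,::-1]
a=[rect(i,n,.5,.68,-.05,.15,.028,.0005,s) for i,n in ((sc,'scene'),(sd,'side'))]
b=np.hstack(a); b=np.vstack([cv2.resize(b,(800,360)),cv2.resize(w[240:480,:],(800,240)) if 0 else cv2.resize(w[240:],(640,240))[:, :].copy() if 0 else cv2.copyMakeBorder(w[240:],0,0,80,80,0)])
cv2.imwrite('pics/c3.png',b)
```

```text
t 5.6 tcp [0.5524 0.1024 0.0253] yang 2.1946 F [-0.457  -0.5101  0.4262] gap 0.297 q6 -0.6393579276945749
shift mm [ -0.7105 -29.5387   0.44  ]
```

View pics/c3.png

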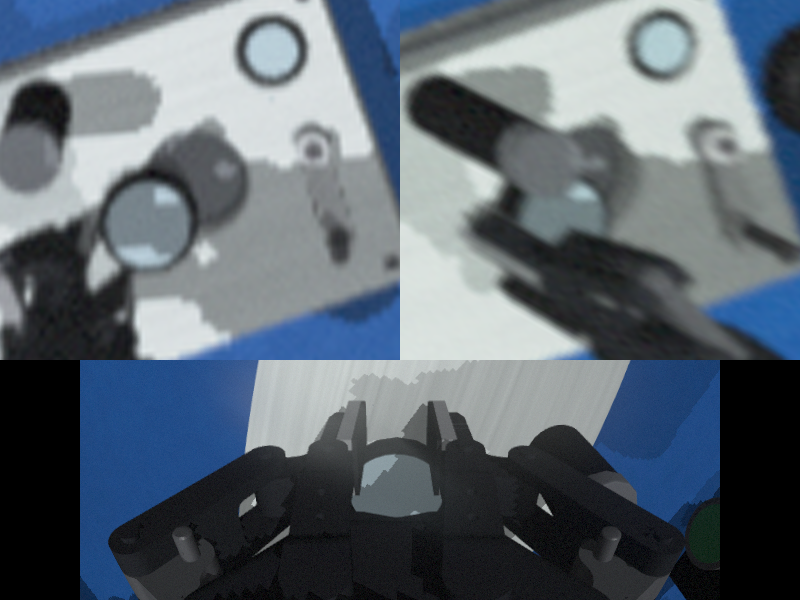

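Emit:
{"method": "arm_command", "body": {"series": [[[0, -4, 0, 0], [0, -5, 0, 0], [0, -5, 0, 0], [0, -4, 0, 0], [0, -3, 0, 0], [0, -3, 0, 0], [0, -2, 0, 0], [0, -1, 0, 0], [0, 0, 0, 0], [0, 0, 0, 0]]]}}

```text
t: 6.75
tcp_pos: [0.5682, 0.0805, 0.0253]
tool_rot: [-0.217, 0.673, 0.217, 0.673]
force: [-0.3, 1.0, 0.7]
finger_gap: 0.298
```

Emit:
{"method": "arm_command", "body": {"series": [[[0, -1, 0, 0], [0, -1, 0, 0], [0, -0.5, 0, 0], [0, 0, 0, 0], [0, 0, 0, 0]]]}}

```text
t: 7.25
tcp_pos: [0.5697, 0.0784, 0.0253]
tool_rot: [-0.217, 0.673, 0.217, 0.673]
force: [-0.0, 0.1, -1.0]
finger_gap: 0.303
```

```bash
cat > look.py <<'E'
from h import *
import sys
delta([.570,.0787,.026])
s=status.sense(); w=snapshot('wrist')[...,::-1].copy()
sc=snapshot('scene')[...,::-1]; sd=snapshot('side')[...,::-1]
a=[rect(i,n,.5,.68,-.05,.15,.024,.0005,s) for i,n in ((sc,'scene'),(sd,'side'))]
cv2.imwrite(sys.argv[1],np.vstack([np.hstack(a),cv2.copyMakeBorder(w[240:],0,0,80,80,0)]))
E
python3 look.py pics/c4.png
```

```text
t 7.25 tcp [0.5697 0.0784 0.0253] yang 2.1945 F [-0.0215  0.1386 -1.0382] gap 0.303 q6 -0.6811766033723848
shift mm [-0.6753  0.0662  0.4394]
```

View pics/c4.png

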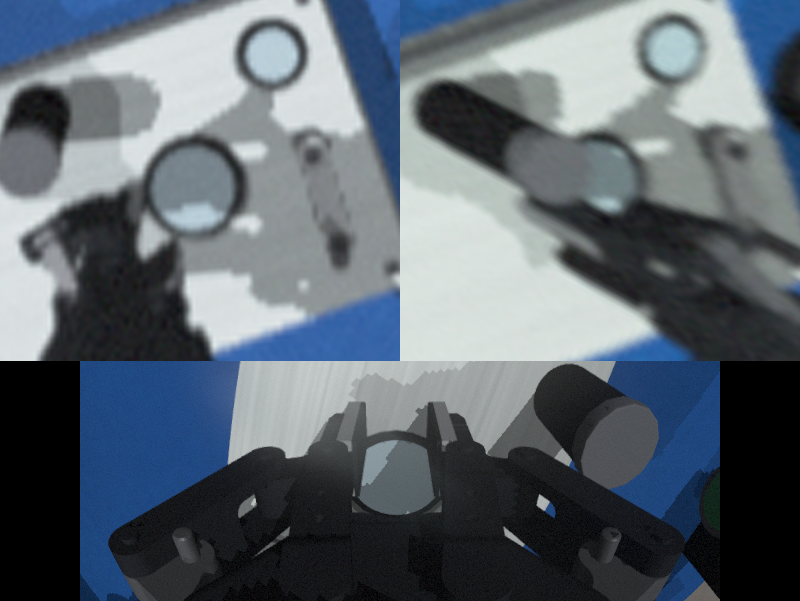

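Emit:
{"method": "arm_command", "body": {"series": [[[0, -1, 0, 0], [0, -1, 0, 0], [0, -1, 0, 0], [0, -1, 0, 0], [0, 0, 0, 0]]]}}

```text
t: 7.9
tcp_pos: [0.5722, 0.075, 0.0253]
tool_rot: [-0.217, 0.673, 0.217, 0.673]
force: [0.2, -0.0, -0.9]
finger_gap: 0.298
```

```bash
python3 look.py pics/c5.png; python3 -c "
import cv2,numpy as np
a=cv2.imread('pics/c4.png');b=cv2.imread('pics/c5.png')
f=lambda i:np.hstack([cv2.resize(i[100:270,100:290],None,fx=2,fy=2),cv2.resize(i[420:530,400-95:400+95],None,fx=2,fy=340/110/1)])
cv2.imwrite('pics/cmp.png',cv2.resize(np.vstack([f(a),f(b)]),(760,600)))"
```

```text
t 7.9 tcp [0.5722 0.075  0.0253] yang 2.1943 F [ 0.2298 -0.0495 -0.8528] gap 0.298 q6 -0.6866780766807857
shift mm [-0.6787  4.2698  0.3982]
```

View pics/cmp.png

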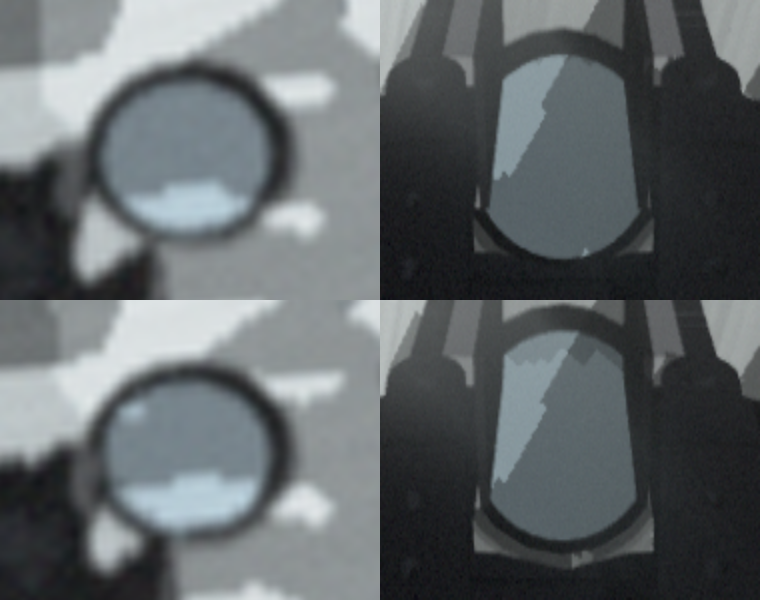

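Emit:
{"method": "arm_command", "body": {"series": [[[-10, 0, 0, 0], [-30, 0, 0, 0], [-30, 0, 0, 0.11], [0, 0, 0, 0.11], [0, 0, 0, 0.107], [0, 0, 0, 0]]], "jaw": 0}}

```text
t: 8.65
tcp_pos: [0.5722, 0.0752, 0.0964]
tool_rot: [-0.105, 0.699, 0.105, 0.7]
force: [1.1, 0.6, 0.1]
finger_gap: -0.0
```

Run:
```python
from h import *
delta([.572,-.043,.095])
# barrel: dark blob in scene0 outside carrier; its top centre estimate via top-plane rectification
img=cv2.imread('pics/scene0.png'); c=(.6,-.1)
a=cv2.cvtColor(rect(img,'scene',.5,.7,-.2,-.03,.058,.001),cv2.COLOR_BGR2GRAY)
m=cv2.inRange(a,0,45); n,l,st,ce=cv2.connectedComponentsWithStats(m); i=1+np.argmax(st[1:,4]); print(st[i],'x',.7-np.array([st[i][1],st[i][1]+st[i][3]])*.001,'y',-.03-np.array([st[i][0],st[i][0]+st[i][2]])*.001)
```

```text
t 8.65 tcp [0.5722 0.0752 0.0964] yang 1.8678 F [1.0621 0.6036 0.1463] gap -0.0 q6 -0.3598282092830978
shift mm [   1.4306 -113.0072  -34.7929]
[  30   22   65   84 3476] x [0.678 0.594] y [-0.06  -0.125]
```

Emit:
{"method": "arm_command", "body": {"series": [[[0, -30, -9, 0], [0, -35, -10, 0], [0, -30, -10, 0], [0, -18, -6, 0], [0, 0, 0, 0], [0, 0, 0, 0], [0, 0, 0, 0]]]}}

```text
t: 9.35
tcp_pos: [0.5713, -0.042, 0.0953]
tool_rot: [-0.105, 0.699, 0.105, 0.699]
force: [-0.1, 1.7, -0.8]
finger_gap: 0.002
```

Run:
```python
from h import *
delta([.572,-.043,.033])
s=status.sense(); w=snapshot('wrist')[...,::-1].copy(); cv2.imwrite('pics/w6.png',w)
sc=snapshot('scene')[...,::-1]
a=rect(sc,'scene',.5,.68,-.1,.1,.024,.0005); 
b=rect(w,'wrist',.5,.68,-.1,.1,.048,.0005,s)
for i in (a,): 
    for z in (.031,.048):
        u=proj(np.array([.565,-.020,z]),'scene')
print(proj(np.array([[.565,-.020,.048],[.589,.0525,.024]]),'wrist',s))
cv2.imwrite('pics/c6.png',np.vstack([np.hstack([a,b]),cv2.copyMakeBorder(w[240:],0,0,80,80,0)]))
```

```text
t 9.35 tcp [ 0.5713 -0.042   0.0953] yang 1.8692 F [-0.0566  1.7308 -0.7898] gap 0.002 q6 -0.5672767358047639
shift mm [62.2876 -1.2011  0.4449]
[[315.8595 221.8191]
 [392.8013 107.8705]]
```

View pics/c6.png

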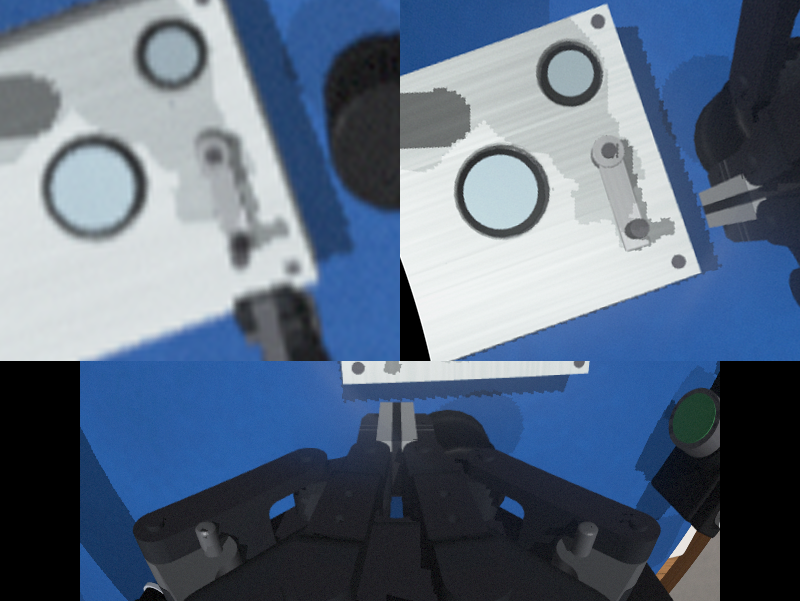

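Emit:
{"method": "arm_command", "body": {"series": [[[20, -1, 0.4, 0], [25, 0, 0, 0], [12, 0, 0, 0], [5, 0, 0, 0], [0, 0, 0, 0], [0, 3, 0, 0], [0, 4, 0, 0], [0, 3, 0, 0], [0, 0, 0, 0]]]}}

```text
t: 10.35
tcp_pos: [0.5694, -0.0339, 0.0339]
tool_rot: [-0.105, 0.699, 0.105, 0.7]
force: [0.2, -0.3, -1.2]
finger_gap: -0.0
```

Emit:
{"method": "arm_command", "body": {"series": [[[0, 4.6, -1.4, 0.1], [0, 4.6, -1.4, 0.1], [0, 4.6, -1.4, 0.1], [0, 4.6, -1.4, 0.1], [0, 4.6, -1.4, 0.1], [0, 4.6, -1.4, 0.1], [0, 0, 0, 0]]]}}

```text
t: 11.05
tcp_pos: [0.5599, -0.0073, 0.0336]
tool_rot: [0.107, 0.699, -0.107, 0.699]
force: [-0.4, -1.3, -0.9]
finger_gap: -0.002
```

```bash
cat > look2.py <<'E'
from h import *
import sys
s=status.sense();M=R.from_quat(s['tool_rot']).as_matrix(); P=np.array([.608,-.0055,.033])
d=M.T@(s['tcp_pos']-P)*1000; print('F tool',M.T@s['force']); print('TCP rel pivot: t(y) %.1f r(-z) %.1f'%(d[1],-d[2]))
delta([.579,.0313,.033],s,yaxis=np.radians(19))
a=[rect(snapshot(n)[...,::-1],n,.5,.68,-.07,.13,.03,.0005) for n in('scene','side')]
cv2.imwrite(sys.argv[1],np.hstack(a))
E
python3 look2.py pics/c7.png
```

```text
F tool [ 0.9073 -1.3351 -0.0255]
TCP rel pivot: t(y) -16.0 r(-z) 45.4
t 11.05 tcp [ 0.5599 -0.0073  0.0336] yang 1.2682 F [-0.4217 -1.2669 -0.9074] gap -0.002 q6 0.08990268763029553
shift mm [ 0.6347 42.5057  6.7773]
turn 0.9366126372972179
M2 y [0.9455 0.3256 0.0004] shift after turn [  0.6347  30.645  -30.225 ]
```

View pics/c7.png

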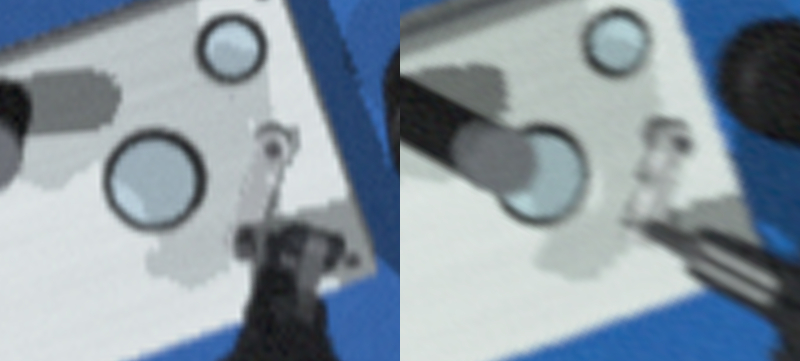

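Emit:
{"method": "arm_command", "body": {"series": [[[0, 4.6, -1.4, 0.1], [0, 4.6, -1.4, 0.1], [0, 4.6, -1.4, 0.1], [0, 4.6, -1.4, 0.1], [0, 4.6, -1.4, 0.1], [0, 4.6, -1.4, 0.1], [0, 4.6, -1.4, 0.1], [0, 4.6, -1.4, 0.1], [0, 0, 0, 0]]]}}

```text
t: 12.05
tcp_pos: [0.5731, 0.0275, 0.0333]
tool_rot: [0.37, 0.602, -0.37, 0.603]
force: [-0.5, -0.9, -0.9]
finger_gap: 0.004
```

```bash
python3 look2.py pics/c8.png
```

```text
F tool [ 0.8512 -0.86    0.5821]
TCP rel pivot: t(y) -16.2 r(-z) 45.2
t 12.05 tcp [0.5731 0.0275 0.0333] yang 0.4692 F [-0.5036 -0.908  -0.8514] gap 0.004 q6 0.954783840433502
shift mm [ 0.3216  6.9513 -0.7192]
turn 0.1376048002262582
M2 y [0.9455 0.3256 0.0002] shift after turn [ 0.3216  6.7869 -1.6659]
```

Continue in small steps, watching the force for the stop.

Emit:
{"method": "arm_command", "body": {"series": [[[0, 2.3, -0.7, 0.05], [0, 2.3, -0.7, 0.05], [0, 1.2, -0.4, 0.025], [0, 0, 0, 0]]]}}

```text
t: 12.55
tcp_pos: [0.5772, 0.0314, 0.0333]
tool_rot: [0.407, 0.578, -0.407, 0.578]
force: [-0.2, 0.3, -0.2]
finger_gap: 0.0
```

Emit:
{"method": "arm_command", "body": {"series": [[[0, 0.6, 0, 0.01], [0, 0.6, 0, 0.01], [0, 0, 0, 0]]]}}

```text
t: 12.85
tcp_pos: [0.5781, 0.032, 0.0332]
tool_rot: [0.413, 0.574, -0.413, 0.574]
force: [-2.3, -0.1, 0.4]
finger_gap: 0.003
```

Emit:
{"method": "arm_command", "body": {"series": [[[0, 0.6, 0, 0], [0, 0.4, 0, 0], [0, 0, 0, 0]]]}}

```text
t: 13.15
tcp_pos: [0.5783, 0.0321, 0.0331]
tool_rot: [0.413, 0.575, -0.414, 0.573]
force: [-4.2, -1.9, 1.7]
finger_gap: -0.0
```

Emit:
{"method": "arm_command", "body": {"series": [[[0, 0.6, 0, 0], [0, 0.4, 0, 0], [0, 0, 0, 0], [0, 0, 0, 0]]]}}

```text
t: 13.55
tcp_pos: [0.5784, 0.0322, 0.0331]
tool_rot: [0.412, 0.575, -0.414, 0.573]
force: [-5.6, -3.2, 1.9]
finger_gap: -0.002
```

```bash
python3 look2.py pics/c9.png
```

```text
F tool [-1.8858 -6.2918  1.2806]
TCP rel pivot: t(y) -16.1 r(-z) 45.1
t 13.55 tcp [0.5784 0.0322 0.0331] yang 0.323 F [-5.5512 -3.211   1.9121] gap -0.002 q6 1.1121550046953002
shift mm [0.0704 0.3191 1.0458]
turn -0.008570317389146709
M2 y [ 0.9455  0.3256 -0.0044] shift after turn [0.0704 0.3101 1.0485]
```

Emit:
{"method": "arm_command", "body": {"series": [[[0, -4, 0, 0], [0, -10, 0, 0], [0, -16, 0, 0], [-20, -5, 0, 0], [-40, 0, 0, 0], [-40, 0, 0, 0], [-40, -30, 0, 0], [0, -40, 0, 0], [0, 0, 0, 0], [0, 0, 0, 0]]]}}

```text
t: 14.65
tcp_pos: [0.4808, -0.001, 0.1739]
tool_rot: [0.414, 0.573, -0.413, 0.574]
force: [1.2, -0.1, 0.1]
finger_gap: 0.002
```

Run:
```python
from h import *
s=status.sense(); print(s['t'],s['tcp_pos'],s['force'])
w=snapshot('wrist')[...,::-1].copy()
sc,sd=[snapshot(n)[...,::-1] for n in('scene','side')]
a=[rect(i,n,.5,.66,-.07,.13,.03,.0005,s) for i,n in((sc,'scene'),(sd,'side'),(w,'wrist'))]
k=cv2.resize(sc[180:340,250:480],(400,278))
cv2.imwrite('pics/fin.png',np.vstack([np.hstack(a[:2]),np.hstack([a[2][:278],k])]))
```

```text
14.65 [ 0.4808 -0.001   0.1739] [ 1.2456 -0.1066  0.0616]
```

View pics/fin.png

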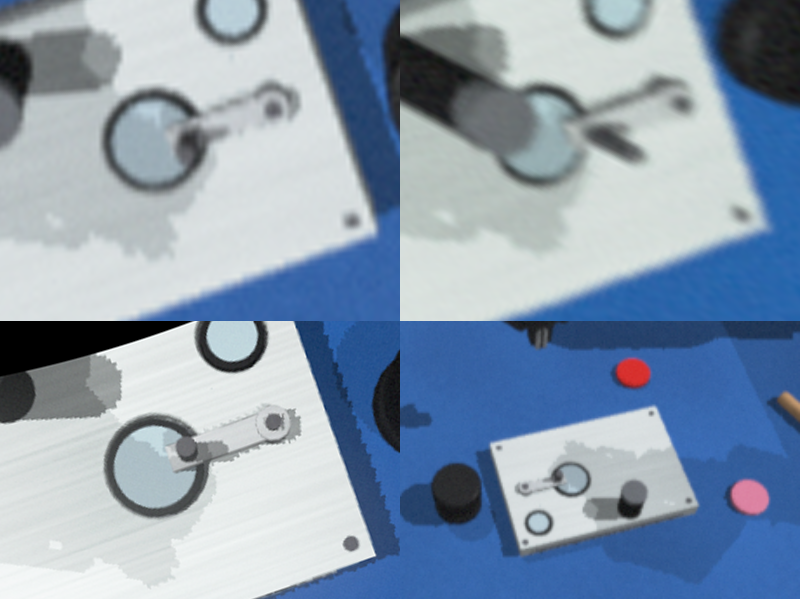

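```bash
python3 -c "
from station import ticket
print(ticket.sign_off())"
```

```text
the job is handed in; nothing more can be done
None
```

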